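Shut the spoon caddy's latched sliding cover

TASK

The cover of the spoon caddy beside the hob is latched open. With the fingertips in the cover's finger slot, press the red spring catch right down and, holding it down, push the slot's edge so that the cover slides over the catch and on, until it is fully shut over the spoons and the catch springs up again behind it. Lift nothing, do not shove the caddy about, and leave everything else where it stands.

Things in the scene. Friction and masses are not known exactly. Their poses are not given: they have to be found in the camera images.
- caddy: Low white marble box, 130 (x) by 330 (y) by 50 mm high, 3 kg, standing loose on the counter; the bamboo cover slides along it, captive between its side walls (inner faces x = -55, +55 mm). Origin at the centre of its underside, z up. The cover shuts towards +y, over the spoon well (y +59 to +155 mm). Under the slot and the cover's path it is empty down to 30 mm above the counter.
- cover (a joint): Bamboo cover, 108 (x) by 192 (y) by 8 mm thick, top 46 mm above the counter. Value in m along the caddy's +y: 0 open, 0.096 shut against the end wall. A finger slot, 56 (x) by 62 mm (y), outlined dark, goes right through; at 0 it spans caddy y -103 to -41 mm. Behind it is a 30 mm solid tail. With the catch up the cover is blocked after 8 mm. Friction 1 N, 2 to 4 N more over the catch.
- catch (a joint): Red spring bar standing up in the slot, flat top 36 (x) by 50 mm (y), at caddy x 0, y -95 to -45 mm; it moves only straight down. Value in m: 0 up (top 51 mm above the counter), 0.016 at its stop (top 35 mm, 3 mm below the cover's underside); 2 N to start, 6.5 N at the stop. It springs up unless held by fingers or by the cover's tail, over it from cover value 0.015 to 0.088.
- catch_top (a point): Centre of the catch's flat top; moves down with it.
- slot_edge (a point): Middle of the slot's +y edge, at the cover's top surface: the 8 mm thick edge to push on, towards the caddy's +y. Moves with the cover.
- pot: Bystander: small cream enamel pot, 150 mm across, 85 mm high, two side handles, on the hob grate at the left. Origin at the centre of its underside.
- bowl: Bystander: stainless bowl, 150 mm across, 60 mm high. Origin at the centre of its underside.
- funnel: Bystander: purple plastic funnel standing mouth down near the caddy, 90 mm across, 90 mm high. Origin at the centre of its underside.
- jar: Bystander: glass jar with steel lid, 76 mm across, 130 mm high. Origin at the centre of its underside.
- steamer_lid: Bystander: round bamboo steamer lid with a small handle, 180 mm across, 54 mm high. Origin at the centre of its underside.
- salt: Bystander: small blue salt jar close beside the caddy, 44 mm across, 60 mm high. Origin at the centre of its underside.

How it is judged (in metres and radians):
On the way, in this order (a step that is already met when the one before it is completed fails the run):
1. the catch is pressed down at least 13 mm while the cover is still open (moved less than 12 mm) (value of joint catch above 0.013 m and value of joint cover below 0.012 m), for 0.05 s.
2. with the catch still down, the cover has slid over it (25 to 85 mm along) (value of joint catch above 0.01 m and value of joint cover between 0.025 and 0.085 m).
At the end, for the whole second after the job is handed in: The cover is shut (at least 88.5 of its 96 mm) and at rest, the catch is up behind it (within 4 mm of its top), the caddy stands flat within 40 mm of where it was, and the six bystanders are within 30 mm of where they were (value of joint cover above 0.0885 m and value of joint catch below 0.004 m and velocity of joint cover between -0.005 and 0.005 m/s and angle between caddy's own z axis and vertical below 0.05 rad and distance of caddy from where it was at the start of the episode below 0.04 m and distance of each of pot, bowl, funnel, jar, steamer_lid, salt from where it was at the start of the episode below 0.03 m); the robot touches nothing.
It fails at once if the caddy is lifted off the counter, tipped or shoved more than 40 mm (height (world z) of caddy above 0.012 m or angle between caddy's own z axis and vertical above 0.12 rad or distance of caddy from where it was at the start of the episode above 0.04 m).
It fails at once if a bystander is lifted 20 mm, knocked over or moved more than 30 mm (distance of any of pot, bowl, funnel, jar, steamer_lid, salt from where it was at the start of the episode above 0.03 m or height (world z) of pot above 0.06 m or height (world z) of any of bowl, funnel, jar, steamer_lid, salt above 0.02 m or angle between any of pot, bowl, funnel, jar, steamer_lid, salt's own z axis and vertical above 0.5 rad).
It also fails if it takes over 35 s, if anything falls off the work surface, if the arm or the gripper's body presses on something with over 40 N, if the wrist force passes 120 N, or if a joint passes its speed limit or range.

ROBOT

A 7-joint arm with a two-finger parallel gripper is mounted at the origin on the work surface. World frame = base frame: x ahead of the robot, y to its left, z up, the work surface at z = 0. Lengths are in mm, angles in rad, forces in N, time in s.
With the tool pointing down it reaches from about 400 to 875 mm from the base axis. Payload 4.4 kg.
Tool frame: the origin (TCP) lies midway between the tips of the shut fingers; the grasp point (between the pads) lies 19 mm behind it; x points along the fingers, y is the direction in which the jaws open and shut, and the axes are right-handed (so a half turn about x gives the same grasp; the last joint's range is limited). The gripper opens to 85 mm and grips with 20 to 120 N. Pads are 22 mm wide; open, the fingers measure 114 mm over their backs; the gripper's body (76 mm by 85 mm) begins 54 mm behind the grasp point. The pads swing forward as they close: fully open they stand 13 mm farther back than shut.
Start: joints at [1.198, 0.628, 0.038, 1.517, -0.027, 0.996, -0.02], TCP at [196.334, -619.654, 231.313] pointing down, gripper open.
Joint ranges: [-3.06, 3.06], [-0.37, 2.12], [-1.25, 1.32], [0.18, 2.47], [-1.1, 4.24], [0.23, 1.98], [-2.94, 2.94]. Speed limits (rad/s): [2.57, 2.57, 3.14, 3.14, 3.14, 3.14, 3.14].

INTERFACE

Orientations are given as [roll, pitch, yaw] about the fixed x, y, z axes, in that order (R = Rz(yaw) Ry(pitch) Rx(roll)).
In Python, from cell import ctrl gives the robot as it stands.
- The arm moves only by the tool arm_command, never from a script. Its argument "series" is a list of rows, each a list of 7 numbers: the opening, from 0 (shut) to 1 (fully open), then the shift along the world's x, y, z in cm, then the turn, a rotation vector about the world's x, y, z in degrees. In form: [[claw, x, y, z, rx, ry, rz], ...]. A call has 1 to 20 rows; each row shifts and turns the commanded pose from where the row before left it; what a row does not reach is not made up. A row lasts 1/12 s, in which the tool goes at most 41.7 mm and 7.16 degrees, less where a joint would pass 70% of its speed; a pose out of reach is approached as far as the arm can. A call with a gripper value outside its range is refused whole. The fingers move at their own pace and stop on an object; the grip force is fixed at half the most. Time passes only in rows, so rows that do not move let the fingers close. It gives the time, the measured TCP pose, the force and the opening at its end, in the units of the state.
- ctrl.read_state(): the state, without advancing time (a new reading comes with each control period).
- ctrl.get_image(name): name is "scene" or "top" or "wrist"; returns the picture (480x640x3 uint8, blue, green, red); there is no depth.
- ctrl.calibration(name): a dict with "fovy" (degrees; the focal length in pixels is half the picture's height over the tangent of half this angle, whatever the lens; pixels are square), "cx", "cy" (the principal point, pixels), "cam_to_world" (4x4, takes a point from camera to world coordinates); the wrist camera has in their place "T_tool_cam" (4x4, takes a point from camera to tool coordinates, whose origin is the TCP and whose axes are the tool frame's). Camera axes: x right, y up, looking along -z (the intrinsics and any distortion apply to the point x, -y, -z); pixel columns grow to the right and rows downward; lengths in mm; the calibration is good to about 2 mm. A picture is of the moment at which its call begins: read the wrist's pose just before it. calibration takes no time and is no camera call.
- ctrl.finish_job(): hands the job in, once; it reports no verdict.
Trained networks look in the newest picture that a camera, given by its name, has taken for a name from the list of things; names that differ only in an ending like _2 or _b are one class to them, and where a whole thing is asked for, a point or a joint stands for the part that bears it (a point fixed in the world has none). Each returns a list of dicts, best first, with "conf" (0 to 1); they miss things now and then, are a little off and sometimes report something else, mostly with a low value. They report only what shows in the picture. A call takes as long as a camera call.
- ctrl.spot_in(label, camera): "centre" ([x, y, z] in mm, in world coordinates, good to about 4 mm: the middle of the surface that is visible of it).
The state is a dict: "clock": time; "qpos": joint angles; "qd": joint speeds; "tau": joint torques, N m; "eef_pos": TCP position; "tool_rot": TCP orientation; "force": force on the tool from outside, world axes, zero at the start; "torque": the same for the moment, N m; "width": finger opening in mm.
Only numpy, scipy, OpenCV 4.12 (cv2) and the standard library are available. Lean on these libraries where they do the work, as an engineer would, in place of code of your own. Each camera call takes 0.05 s, during which the arm holds its last target.

## Working session

There is one attempt and no reset: what is moved stays moved. The work goes in short steps, Python scripts to look and compute and a tool call to move; the robot and the scene stay as the last step left them, time stands still between calls to the robot, and variables do not carry over. Pictures are saved under pics/ and viewed, and the job is handed in when it is done.

Besides the shell and the picture viewer there is one more tool, called after "Emit:" as a command line: name --pt "numbers of a row" for each row, then --argument value for the rest. arm_command: Moves the arm, as the interface text tells. Its arguments: {"type":"object","properties":{"series":{"type":"array"}},"required":["series"]}

```bash
mkdir -p pics; ls; python3 - <<'E'
from cell import ctrl
import cv2
s=ctrl.read_state();print(s)
for n in ["scene","top"]:
    im=ctrl.get_image(n);cv2.imwrite(f"pics/{n}0.png",im)
    print(n,ctrl.calibration(n))
    for l in ["caddy","catch_top","slot_edge","salt","funnel"]:
        print(l,[(r['conf'],r['centre']) for r in ctrl.spot_in(l,n)[:2]])
print(ctrl.calibration("wrist"))
E
```

```text
pics
{'clock': 0.0, 'qpos': array([ 1.19817815,  0.62934119,  0.03843547,  1.51835502, -0.02702837,
        0.99626763, -0.01998479]), 'qd': array([-1.17660615e-03,  4.78505052e-04,  3.16904983e-04,  5.32448094e-04,
       -2.13674250e-04,  3.62589342e-04,  3.56381366e-05]), 'tau': array([ 9.64449609e-04, -5.63400614e+01,  1.22663196e+00, -1.93443650e+01,
        1.09584173e-02,  1.05922879e-02, -1.55788491e-06]), 'eef_pos': array([ 196.17383644, -619.05324211,  230.39628983]), 'tool_rot': array([-1.57287467,  1.56894255,  1.87554147]), 'force': array([-0.16356011, -0.09698526,  0.09118032]), 'torque': array([-0.03785593, -0.0159716 ,  0.04099408]), 'width': 85.33599429719916}
scene {'fovy': 48.13499277381634, 'cx': 320.37519646722035, 'cy': 238.08545598440017, 'cam_to_world': array([[-4.48613319e-01, -7.66909080e-01,  4.58908001e-01,
         1.14736857e+03],
       [ 8.93699100e-01, -3.80964088e-01,  2.36998485e-01,
         2.84880156e+02],
       [-6.92882157e-03,  5.16446344e-01,  8.56291519e-01,
         1.13207153e+03],
       [ 0.00000000e+00,  0.00000000e+00,  0.00000000e+00
[... 639 characters left out ...]
00,  0.00000000e+00,
         1.00000000e+00]])}
caddy [(0.91, [526.9, 13.3, 45.9])]
catch_top [(0.92, [541.7, -51.0, 49.0]), (0.74, [794.7, 8.8, 26.5])]
slot_edge [(0.87, [529.8, 1.2, 46.3])]
salt [(0.69, [660.5, -16.8, 61.5])]
funnel [(0.91, [402.1, -10.0, 28.5])]
{'fovy': 68.5291357383721, 'cx': 313.03363055992907, 'cy': 240.5555896576821, 'T_tool_cam': array([[-1.25720856e-04,  2.85109950e-01, -9.58494810e-01,
        -1.43764214e+02],
       [ 9.99999883e-01, -4.11903711e-04, -2.53688059e-04,
         1.94383768e-02],
       [-4.67136559e-04, -9.58494730e-01, -2.85109865e-01,
        -7.06349057e+01],
       [ 0.00000000e+00,  0.00000000e+00,  0.00000000e+00,
         1.00000000e+00]])}
```

View pics/scene0.png

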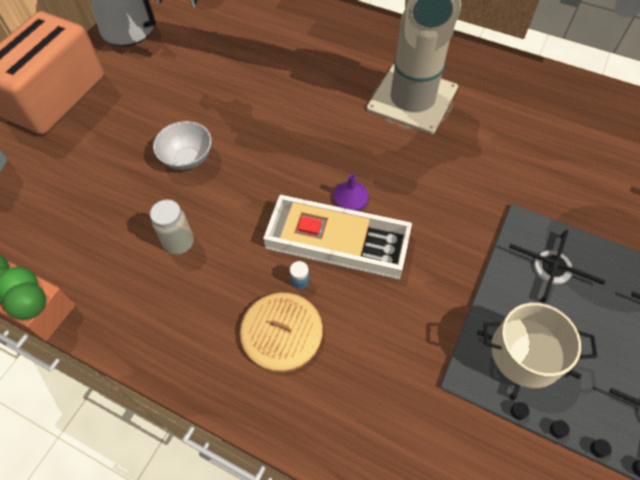

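View pics/top0.png

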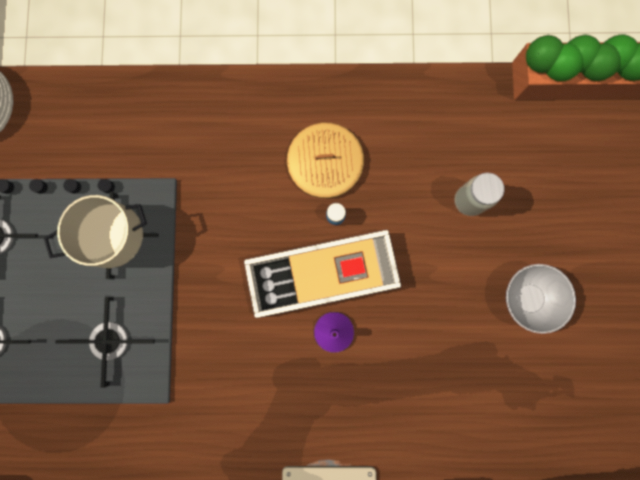

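The top view shows the caddy with its spoons to the left (world +y) and the red catch at about (352,267). The funnel is at (335,331) and the salt at (336,213), both beside the caddy's middle. Next I'll measure the catch and caddy corners precisely.

```bash
cat > h.py <<'E'
import numpy as np,cv2
def ray(c,u,v,z,T=None):
    f=240/np.tan(np.radians(c["fovy"])/2)
    T=c["cam_to_world"] if T is None else T
    d=T[:3,:3]@np.array([(u-c["cx"])/f,-(v-c["cy"])/f,-1]);o=T[:3,3]
    return o+d*(z-o[2])/d[2]
def rect(mask):
    n,l,st,ce=cv2.connectedComponentsWithStats(mask.astype(np.uint8))
    i=1+np.argmax(st[1:,4]); return (l==i)
def poly(c,pts,z): return np.array([ray(c,u,v,z)[:2] for u,v in pts],np.float32)
E
python3 - <<'E'
from cell import ctrl
from h import *
for n in ["top","scene"]:
    im=cv2.imread(f"pics/{n}0.png");c=ctrl.calibration(n)
    print({k:v for k,v in c.items() if k not in("cam_to_world",)})
    hsv=cv2.cvtColor(im,cv2.COLOR_BGR2HSV)
    b,g,r=[im[...,i].astype(int) for i in range(3)]
    red=(r>180)&(g<70)&(b<70)
    m=rect(red);ys,xs=np.nonzero(m)
    P=poly(c,zip(xs,ys),51);R=cv2.minAreaRect(P);print(n,"red",R,P.mean(0),m.sum())
    # cover yellow
    y=(hsv[...,0]>12)&(hsv[...,0]<28)&(hsv[...,1]>80)&(hsv[...,2]>160)
    y[:190]=0 ; y[300:]=0
    m=rect(y);ys,xs=np.nonzero(m);P=poly(c,zip(xs,ys),46);print("cover",cv2.minAreaRect(P))
    im2=im.copy();cv2.imwrite(f"pics/{n}crop.png",cv2.resize(im[170:350,230:420],None,fx=4,fy=4,interpolation=cv2.INTER_CUBIC)[:600,:800])
E
```

```text
{'fovy': 52.17756395771967, 'cx': 319.4221143004925, 'cy': 242.41506920065163}
top red ((545.97021484375, -53.96611022949219), (31.457881927490234, 46.374290466308594), 11.115175247192383) [545.7595 -53.852 ] 289
cover ((538.8643798828125, -15.930046081542969), (109.17866516113281, 194.19351196289062), 12.039875030517578)
{'fovy': 48.13499277381634, 'cx': 320.37519646722035, 'cy': 238.08545598440017}
scene red ((552.9559936523438, -53.62619400024414), (23.52232551574707, 48.368534088134766), 5.119606018066406) [557.5824   -55.432014] 69
cover ((534.4182739257812, -18.345130920410156), (106.96730041503906, 195.55966186523438), 11.764974594116211)
```

View pics/topcrop.png

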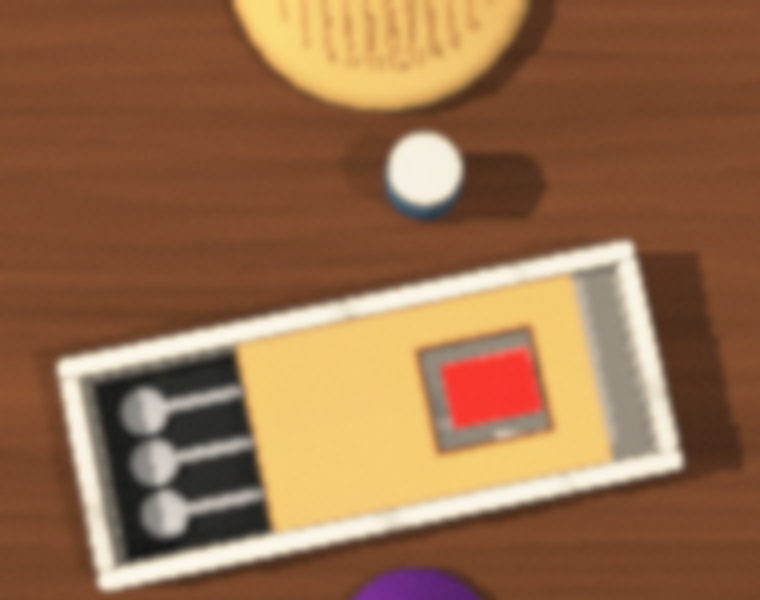

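View pics/scenecrop.png

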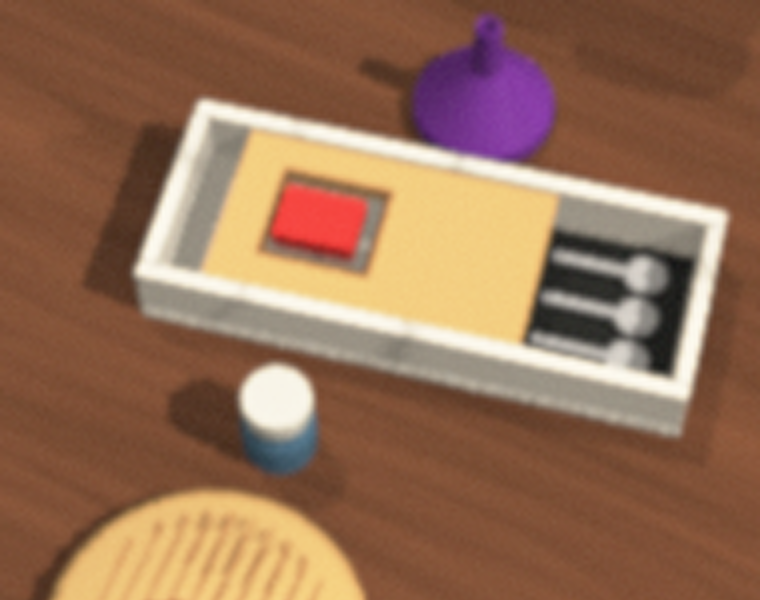

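```bash
python3 - <<'E'
from cell import ctrl
from h import *
from scipy.spatial.transform import Rotation as Ro
s=ctrl.read_state();R=Ro.from_euler('xyz',s['tool_rot']).as_matrix();print(s['clock'],np.round(R,3))
c=ctrl.calibration("top");t=lambda u,v,z:ray(c,230+(u+.5)/4-.5,170+(v+.5)/4-.5,z)[:2].round(1)
print("top: slot corners",[t(u,v,46) for u,v in[(418,350),(440,452),(551,430),(530,327)]])
print("caddy corners",[t(u,v,50) for u,v in[(58,362),(104,590),(683,465),(630,242)]])
print("red",[t(u,v,51) for u,v in[(442,362),(454,430),(541,412),(529,347)]])
c=ctrl.calibration("scene")
print("scene: slot",[t(u,v,46) for u,v in[(391,190),(368,273),(260,252),(287,171)]])
print("caddy",[t(u,v,50) for u,v in[(728,212),(686,388),(135,272),(203,100)]])
E
```

```text
0.6 [[ 0.     0.302 -0.953]
 [ 0.    -0.953 -0.302]
 [-1.     0.    -0.   ]]
top: slot corners [array([568. , -13.5]), array([510.9, -25.5]), array([522.9, -87.5]), array([580.7, -76.5])]
caddy corners [array([561.6, 188.2]), array([435.2, 160.8]), array([ 503.1, -160. ]), array([ 628.1, -133. ])]
red [array([560.8, -26.8]), array([522.9, -33.2]), array([532.7, -81.6]), array([569. , -75.4])]
scene: slot [array([504.9, -27.1]), array([563.5, -13.3]), array([579. , -77.3]), array([520.6, -89.8])]
caddy [array([431.9, 161.3]), array([553.5, 184. ]), array([ 626. , -135.4]), array([ 499.3, -159.6])]
```

Emit:
arm_command --pt "0.18 1.93 3.15 0 0 0 -0.5" --pt "0.18 1.93 3.15 0 0 0 -0.5" --pt "0.18 1.93 3.15 0 0 0 -0.5" --pt "0.18 1.93 3.15 0 0 0 -0.5" --pt "0.18 1.93 3.15 0 0 0 -0.5" --pt "0.18 1.93 3.15 0 0 0 -0.5" --pt "0.18 1.93 3.15 0 0 0 -0.5" --pt "0.18 1.93 3.15 0 0 0 -0.5" --pt "0.18 1.93 3.15 0 0 0 -0.5" --pt "0.18 1.93 3.15 0 0 0 -0.5" --pt "0.18 1.93 3.15 0 0 0 -0.5" --pt "0.18 1.93 3.15 0 0 0 -0.2" --pt "0.18 1.93 3.15 0 0 0 0" --pt "0.18 1.93 3.15 0 0 0 0" --pt "0.18 1.93 3.15 0 0 0 0" --pt "0.18 1.93 3.15 0 0 0 0" --pt "0.18 1.93 3.15 -1 0 0 0" --pt "0.18 1.93 3.15 -1 0 0 0" --pt "0.18 0 0 -2 0 0 0" --pt "0.18 0 0 0 0 0 0"

```text
clock: 2.27
eef_pos: [542.8, -49.3, 188.6]
tool_rot: [-0.508, 1.566, 2.847]
force: [-1.1, -0.3, -0.8]
width: 15.6
```

```bash
python3 - <<'E'
from cell import ctrl
from h import *
from scipy.spatial.transform import Rotation as Ro
s=ctrl.read_state();R=Ro.from_euler('xyz',s['tool_rot']).as_matrix();print(s['clock'],s['eef_pos'],np.round(R,3))
im=ctrl.get_image("wrist");cv2.imwrite("pics/w1.png",im);cv2.imwrite("pics/t1.png",ctrl.get_image("top")[170:350,230:420])
E
```

```text
2.2667 [542.82376881 -49.31584418 188.55534575] [[-0.005  0.211 -0.977]
 [ 0.001 -0.977 -0.211]
 [-1.    -0.002  0.004]]
```

View pics/w1.png

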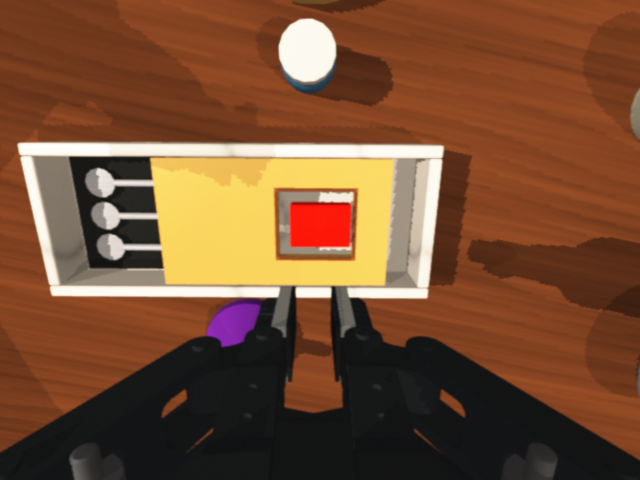

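The wrist view shows the slot at about (276–357, 189–259), the red top at (291–352, 203–248), and the caddy square to the fingers. I'll turn those pixels into world positions.

```bash
python3 - <<'E'
from cell import ctrl
from h import *
from scipy.spatial.transform import Rotation as Ro
s=ctrl.read_state();T=np.eye(4);T[:3,:3]=Ro.from_euler('xyz',s['tool_rot']).as_matrix();T[:3,3]=s['eef_pos']
c=ctrl.calibration("wrist");T=T@c["T_tool_cam"]
im=cv2.imread("pics/w1.png").astype(int);b,g,r=im[...,0],im[...,1],im[...,2]
m=rect((r>170)&(g<60)&(b<60));ys,xs=np.nonzero(m)
yw=np.radians(11.9);U=np.array([[np.cos(yw),np.sin(yw)],[-np.sin(yw),np.cos(yw)]])
P=np.array([ray(c,u,v,51,T)[:2] for u,v in zip(xs,ys)],np.float32);R=cv2.minAreaRect(P);print("red",R)
q=lambda u,v,z:ray(c,u,v,z,T)[:2]
S=np.array([q(u,v,46) for u,v in [(276,189),(357,189),(356,259),(276,259)]]);print(S.round(1),S.mean(0))
C=np.array([q(u,v,50) for u,v in [(19,143),(443,146),(429,297),(52,297)]]);print(C.round(1),C.mean(0))
o=s['eef_pos'][:2]
for n,p in [("red",R[0]),("slot",S.mean(0)),("edge",(S[0]+S[3])/2),("caddy",C.mean(0))]:print(n,"rel TCP in caddy axes",(U@(np.array(p)-o)).round(1))
print("salt",q(307,45,60))
print("fing outer: ", )
f=240/np.tan(np.radians(c['fovy'])/2)
# tip expected pixel
Ti=np.linalg.inv(c["T_tool_cam"])
for y in (-22,-7.5,0,7.5,22):
  for z in (-11,11):
    p=Ti@[0,y,z,1];print(y,z,(c['cx']+f*p[0]/-p[2]).round(),(c['cy']-f*p[1]/-p[2]).round())
E
```

```text
red ((543.4326782226562, -59.30219650268555), (35.90495300292969, 49.4835319519043), 11.890523910522461)
[[564.8 -17.9]
 [578.5 -82.8]
 [519.2 -96.6]
 [504.9 -28.6]] [541.85079109 -56.4865488 ]
[[ 559.5  183.9]
 [ 625.4 -139.8]
 [ 499.2 -167.7]
 [ 430.4  159.1]] [528.61012642   8.86174851]
red rel TCP in caddy axes [-0.9 -6.1]
slot rel TCP in caddy axes [-1.9 -3. ]
edge rel TCP in caddy axes [-1.9 30.9]
caddy rel TCP in caddy axes [-1.3 63.6]
salt [670.52018942 -22.30196623]
fing outer: 
-22 -11 262.0 277.0
-22 11 264.0 322.0
-7.5 -11 295.0 277.0
-7.5 11 296.0 322.0
0 -11 312.0 277.0
0 11 312.0 322.0
7.5 -11 330.0 277.0
7.5 11 329.0 322.0
22 -11 363.0 277.0
22 11 361.0 322.0
```

Emit:
arm_command --pt "0.26 0 -0.3 -2.5 0 0 0" --pt "0.26 0 -0.3 -2.5 0 0 0" --pt "0.26 0 0 -2.5 0 0 0" --pt "0.26 0 0 -2.5 0 0 0" --pt "0.26 0 0 -2.0 0 0 0" --pt "0.26 0 0 -0.5 0 0 0" --pt "0.26 0 0 0 0 0 0" --pt "0.26 0 0 0 0 0 0"

```text
clock: 3.03
eef_pos: [544.5, -59.7, 67.6]
tool_rot: [2.619, 1.569, -0.317]
force: [0.5, 0.8, 0.8]
width: 22.3
```

```bash
python3 - <<'E'
from cell import ctrl
from h import *
s=ctrl.read_state();print(s['clock'],s['eef_pos'],s['force'],s['width'])
cv2.imwrite("pics/w2.png",ctrl.get_image("wrist"));cv2.imwrite("pics/s2.png",cv2.resize(ctrl.get_image("scene")[170:320,230:420],None,fx=4,fy=4))
s=ctrl.read_state();print(s['eef_pos'],s['force'])
E
```

```text
3.0333 [544.47473327 -59.69132249  67.58824836] [0.50290287 0.7728418  0.76986255] 22.281674809577563
[544.97846106 -59.25233888  68.06154656] [-0.35993587 -0.16916698  0.17358515]
```

View pics/w2.png

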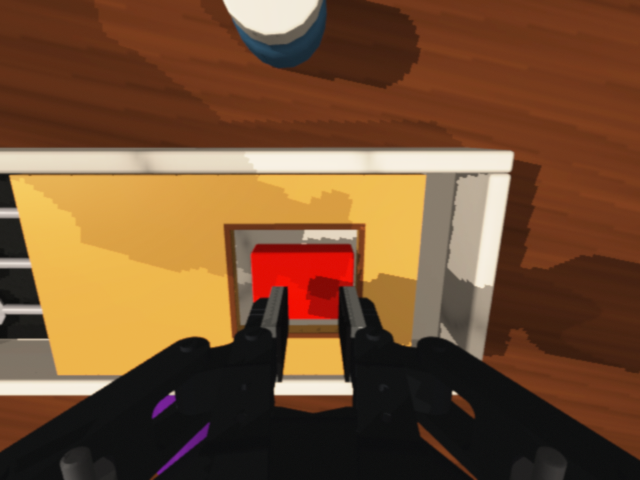

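View pics/s2.png

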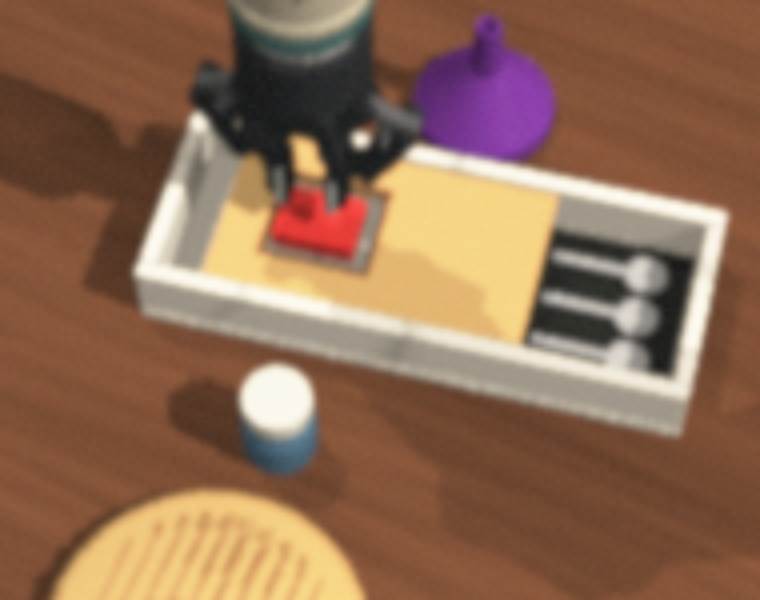

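The fingers (wrist view, tips at about x 283 and 345) sit over the red top, inside the slot. Now I'll press down.

Emit:
arm_command --pt "0.26 0 0 -1.2 0 0 0" --pt "0.26 0 0 -0.4 0 0 0" --pt "0.26 0 0 -0.4 0 0 0" --pt "0.26 0 0 -0.4 0 0 0" --pt "0.26 0 0 -0.4 0 0 0" --pt "0.26 0 0 -0.2 0 0 0" --pt "0.26 0 0 0 0 0 0"

```text
clock: 3.72
eef_pos: [544.4, -58.8, 36.6]
tool_rot: [2.781, 1.569, -0.154]
force: [-1.2, -0.7, 5.3]
width: 22.3
```

```bash
python3 - <<'E'
from cell import ctrl
for i in range(3):
    s=ctrl.read_state();print(s['clock'],s['eef_pos'],s['force'],s['width']); 
    if i<1: ctrl.get_image("wrist")
E
```

```text
3.7167 [544.40066202 -58.79876859  36.58541179] [-1.18276922 -0.72504284  5.26415802] 22.274324961895683
3.7667 [544.41917775 -58.79400411  36.68744906] [-1.39118258 -0.84560812  5.39796858] 22.23222738361853
3.7667 [544.41917775 -58.79400411  36.68744906] [-1.39118258 -0.84560812  5.39796858] 22.23222738361853
```

Emit:
arm_command --pt "0.26 0 0 -0.15 0 0 0" --pt "0.26 0 0 -0.1 0 0 0" --pt "0.26 0 0 0 0 0 0" --pt "0.26 0 0 0 0 0 0"

```text
clock: 4.1
eef_pos: [544.4, -58.8, 35.0]
tool_rot: [2.78, 1.569, -0.154]
force: [-1.5, -0.0, 11.9]
width: 22.2
```

Emit:
arm_command --pt "0.26 -0.1 0.49 0 0 0 0" --pt "0.26 -0.1 0.49 0 0 0 0" --pt "0.26 -0.1 0.49 0 0 0 0" --pt "0.26 -0.1 0.49 0 0 0 0" --pt "0.26 -0.1 0.49 0 0 0 0" --pt "0.26 -0.1 0.49 0 0 0 0" --pt "0.26 -0.1 0.49 0 0 0 0" --pt "0.26 0 0 0 0 0 0"

```text
clock: 4.77
eef_pos: [538.5, -26.3, 35.0]
tool_rot: [2.36, 1.566, -0.575]
force: [0.8, -2.7, 7.8]
width: 22.7
```

```bash
python3 - <<'E'
from cell import ctrl
from h import *
s=ctrl.read_state();print(s['clock'],s['eef_pos'],s['force'],s['width'])
cv2.imwrite("pics/w3.png",ctrl.get_image("wrist"))
E
```

```text
4.7667 [538.53847161 -26.26041423  34.95706251] [ 0.78987793 -2.67675198  7.78337591] 22.665017632871606
```

View pics/w3.png

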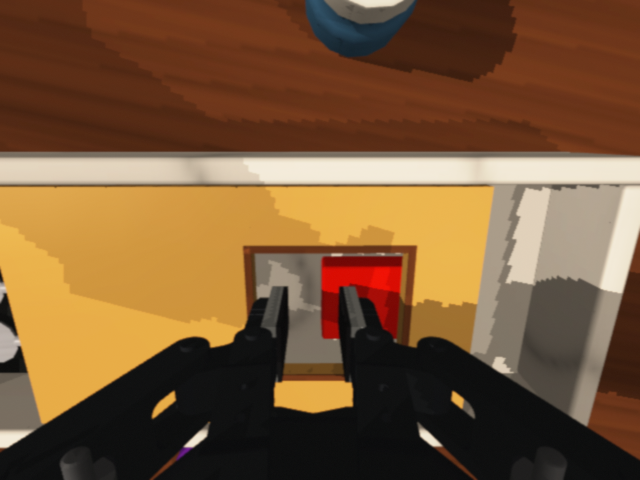

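The red catch is partly under the tail (visible at x 322–401), and the rear finger still holds it down while the front finger pushes the edge. Continuing.

Emit:
arm_command --pt "0.26 -0.1 0.49 0 0 0 0" --pt "0.26 -0.1 0.49 0 0 0 0" --pt "0.26 -0.1 0.49 0 0 0 0" --pt "0.26 -0.1 0.49 0 0 0 0" --pt "0.26 -0.1 0.49 0.05 0 0 0" --pt "0.26 -0.1 0.49 0.05 0 0 0" --pt "0.26 -0.1 0.49 0.05 0 0 0" --pt "0.26 -0.1 0.49 0 0 0 0" --pt "0.26 -0.1 0.49 0 0 0 0" --pt "0.26 -0.1 0.49 0 0 0 0" --pt "0.26 -0.1 0.49 0 0 0 0" --pt "0.26 -0.1 0.49 0 0 0 0" --pt "0.26 0 0 0 0 0 0"

```text
clock: 5.9
eef_pos: [523.8, 36.6, 35.2]
tool_rot: [-0.904, 1.569, 2.447]
force: [0.9, -0.5, 0.6]
width: 22.3
```

Emit:
arm_command --pt "0.26 -0.06 0.29 0 0 0 0" --pt "0.26 -0.06 0.29 0 0 0 0" --pt "0.26 -0.04 0.2 0 0 0 0" --pt "0.26 0 0 0 0 0 0" --pt "0.26 0 0 0 0 0 0"

```text
clock: 6.32
eef_pos: [522.4, 42.9, 35.2]
tool_rot: [-0.564, 1.569, 2.786]
force: [0.1, -0.1, -0.8]
width: 22.2
```

```bash
python3 - <<'E'
from cell import ctrl
from h import *
s=ctrl.read_state();print(s['clock'],s['eef_pos'],s['force'],s['width'])
cv2.imwrite("pics/w4.png",ctrl.get_image("wrist"))
E
```

```text
6.3167 [522.42350269  42.85888445  35.15782618] [ 0.06486286 -0.1308272  -0.75103456] 22.201754566578433
```

View pics/w4.png

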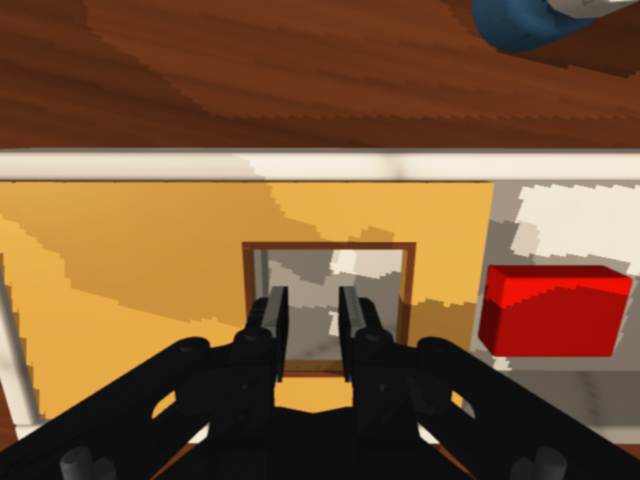

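The catch has sprung up behind the tail (red at x 480–630). I'll nudge the cover on until it meets the end wall.

Emit:
arm_command --pt "0.26 -0.04 0.2 0 0 0 0" --pt "0.26 -0.04 0.2 0 0 0 0" --pt "0.26 0 0 0 0 0 0" --pt "0.26 0 0 0 0 0 0"

```text
clock: 6.7
eef_pos: [522.3, 44.1, 35.3]
tool_rot: [1.362, 1.568, -1.574]
force: [0.9, -4.5, -0.6]
width: 22.2
```

Emit:
arm_command --pt "0.26 -0.04 0.2 0 0 0 0" --pt "0.26 0 0 0 0 0 0" --pt "0.26 0 0 0 0 0 0"

```text
clock: 6.95
eef_pos: [522.3, 44.3, 35.3]
tool_rot: [1.493, 1.567, -1.444]
force: [0.9, -7.9, -1.1]
width: 22.3
```

The force rose to 8 N with no further travel, so it is at the end wall. I'll back off inside the slot and lift out.

Emit:
arm_command --pt "0.26 0.12 -0.6 0 0 0 0" --pt "0.26 0.12 -0.6 0 0 0 0" --pt "0.26 0 0 0 0 0 0" --pt "0.26 0 0 1.5 0 0 0" --pt "0.26 0 0 2.5 0 0 0" --pt "0.26 0 0 3 0 0 0" --pt "0.26 0 0 3 0 0 0" --pt "0.26 0 0 3 0 0 0" --pt "0.26 0 0 3 0 0 0" --pt "0.26 0 0 0 0 0 0" --pt "0.26 0 0 0 0 0 0"

```text
clock: 7.87
eef_pos: [525.4, 37.0, 197.1]
tool_rot: [-3.063, 1.567, 0.286]
force: [-1.1, 0.3, -0.4]
width: 22.4
```

```bash
python3 - <<'E'
from cell import ctrl
from h import *
s=ctrl.read_state();print(s['clock'],s['eef_pos'],s['force'],s['width'])
cv2.imwrite("pics/w5.png",ctrl.get_image("wrist"))
cv2.imwrite("pics/s5.png",ctrl.get_image("scene"))
E
```

```text
7.8667 [525.40188896  37.03549112 197.05691119] [-1.11895617  0.34974213 -0.3578376 ] 22.401850873248904
```

View pics/w5.png

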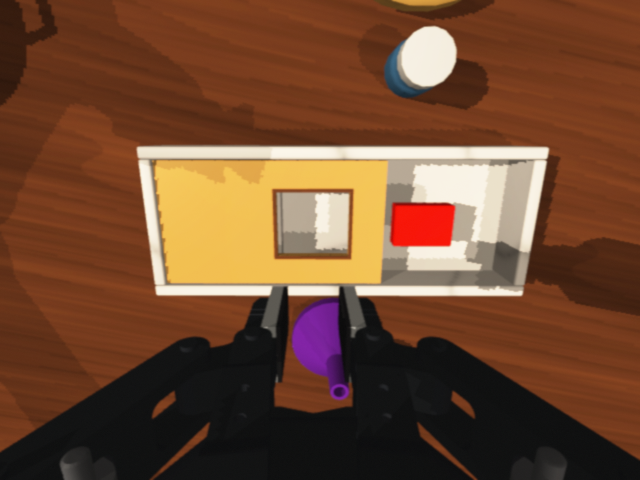

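View pics/s5.png

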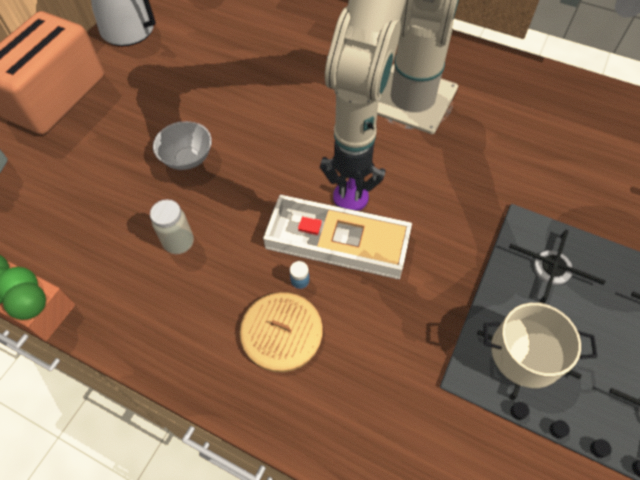

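The wrist view shows the cover up against the left end wall (x about 155), the spoons hidden, and the red catch up behind the tail at (392–454, 203–247). In the scene view the caddy and bystanders look unmoved. Handing in.

```bash
python3 -c "
from cell import ctrl
print(ctrl.finish_job())"
```

```text
the job is handed in; nothing more can be done
None
```

The cover is shut over the spoons, the catch is up behind it, and I handed the job in at about 7.9 s. No verdict was reported.

**What I did:** With the fingers partly open in the slot, I pressed the red catch to its stop (TCP at 35 mm, 12 N). I then pushed the slot's edge along the caddy's +y. The rear finger held the catch down until the tail was over it, and I kept pushing until the cover met the end wall. There the force rose from about 0 to 8 N and travel stopped. Then I backed off inside the slot and lifted clear.

**Last checks:**
- **Cover:** the final wrist picture shows it against the end wall. I took no joint values; shut is judged from the force and the pictures.
- **Catch:** it stands free behind the tail. Up is also judged from the pictures.
- **Caddy and bystanders:** they look unmoved by eye; I did not re-measure them.
- **Robot:** it was about 150 mm above the caddy and touching nothing (force readings about 1 N or less).

**Disagreements:**
- The network's `slot_edge` point was about 24 mm off from what the pictures gave, so I used my own pixel measurements.
- The fixed cameras and the wrist camera differed by 5–7 mm along y. I trusted the wrist camera because it gave the catch its right size.

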